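# Try the vial case, free its catch, hold the lid open

## Task

Before touching the orange release tab, gently tug the blue lid of the vial case up by its black handle to learn whether the hidden catch is holding it. If it is caught, push the orange tab on the case's front fully across to its left-hand end and lift again; if the lid comes up freely, just keep lifting. Finish still holding the lid still and wide open (at least 50 degrees, it falls shut if let go), without shoving the two jars or the timer.

Things in the scene. Friction and masses are not known exactly. Their poses are not given: they have to be found in the camera images.
- box: grey vial case, 180 (x) x 200 (y) x 70 mm, fixed, yaw up to 0.3 rad. Origin: centre of its underside on the worktop; x points from front (robot side) to back, y to its left seen from the robot, z up. The blue lid on it (upper face 79 mm high) hinges along y at the back: hinge line x = +92, z = 71 mm. A hidden catch inside the front may hold the lid or not; nothing outside shows which
- cover: the blue lid, 184 x 204 x 8 mm, about 0.25 kg (may vary by a third), with the black handle on top. Origin on the hinge line at the middle of the back rim; when shut its axes are parallel to the case's and it reaches 184 mm to -x. A free lid is lifted at the handle with 2 to 3 N, up to 10 N where a firm pinch resists its turning; a pull of 12 to 20 N tells surely that it is caught
- latch: latch unit inside the case behind its front wall, same origin and axes as the case. A caught lid lifts only about 3 mm at its front edge (0.02 rad), then stops hard; more than 40 N on the catch damages it. The tab pushed over 13 mm across tips the catch clear, and it then stays clear
- lid_handle (a point): grip point of the black upright handle blade on the lid: 26 mm long (case x), 14 mm thick (case y), top 36 mm above the lid, point 13 mm below its top. Lid shut: at x = -38, y = 0 in the case, 102 mm above the worktop; 130 mm in front of and 31 mm above the hinge line. Pinched across its thickness, the blade can turn between the fingers as the lid swings
- release_tab (a point): centre of the orange release tab on the case's front face: it stands 32 mm out from the front wall (x), is 12 mm wide (y) and 20 mm high. Its centre is 46 mm above the worktop, at x = -107 mm in the case and y = -9 mm (right of the middle) at joint value 0; it starts within 2 mm of there
- lid (a joint): lid angle in rad: 0 shut, grows as it opens, stop at 1.25. Swings freely; falls shut by its own weight from every angle
- tab (a joint): release tab's travel in m: 0 at its right-hand end, 0.018 at its left-hand end (+y of the case); slides with about 1.5 N friction and stays where it is left
- amber_jar: bystander: amber jar with white cap, 35 mm wide, 76 mm high, behind the case; origin at its underside. Must not be shoved
- white_jar: bystander: white jar with black cap, 35 mm wide, 62 mm high, behind the case; origin at its underside. Must not be shoved
- lab_timer: bystander: white timer 62 x 58 x 18 mm lying to the right in front of the case; origin at its underside. Must not be shoved

How it is judged:
On the way, in this order (a step that is already met when the one before it is completed fails the run):
1. the lid has been tugged with the release tab still untouched: it pulls on the catch (at least 1 N), or, not caught, it has come up 0.3 rad (value of joint tab below 0.004 m and (contact force between cover and latch above 1 N or value of joint lid above 0.3 rad)).
2. the catch has been released with the tab (more than 13 mm across), or, not caught, the lid is 0.6 rad open with the tab untouched ((value of joint tab above 0.013 m or (value of joint lid above 0.6 rad and value of joint tab below 0.004 m))), for 0.1 s.
At the end, for the whole second after the job is handed in: the lid is held open by the fingers (contact of at least 0.5 N) at 0.82 rad (47 degrees) or more, still (under 0.1 rad/s), clear of the catch; the tab is either untouched (within 4 mm of its right end) or pushed across (more than 13 mm) (value of joint lid above 0.82 rad and velocity of joint lid between -0.1 and 0.1 rad/s and contact force between the fingers and cover above 0.5 N and contact force between cover and latch below 0.5 N and (value of joint tab below 0.004 m or value of joint tab above 0.013 m)); the arm keeps its last pose, push and grip.
It fails at once if the catch is wrenched: more than 40 N between lid and latch (contact force between cover and latch above 40 N).
It fails at once if a jar or the timer is shoved more than 25 mm (distance of any of amber_jar, white_jar, lab_timer from where it was at the start of the episode above 0.025 m).
It also fails if it takes over 51 s, if anything falls off the work surface, if the arm or the gripper's body presses on something with over 40 N, if the wrist force passes 120 N, or if a joint passes its speed limit or range.

## Robot

A 6-joint arm with a two-finger parallel gripper is mounted at the origin on a cart in front of the work surface, level with it; the furniture and walls round the work are solid. World frame = base frame: x ahead of the robot, y to its left, z up, the work surface at z = 0. Lengths are in m, angles in rad, forces in N, time in s.
With the tool pointing down it reaches from about 0.375 to 0.975 m from the base axis. Payload 3.8 kg.
Tool frame: the origin (TCP) lies at the very end of the fingers, on their centre line; the grasp point (between the pads) lies bot.hold_point_z behind it (bot.hold_point_z is the distance from the TCP to the grasp point, in m); z points along the fingers, y is the line along which they close (so a half turn about z gives the same grasp; the last joint's range is limited). The gripper opens to 85 mm and grips with 20 to 120 N. Pads are 22 mm wide; open, the fingers measure 114 mm over their backs; the gripper's body (76 mm by 85 mm) begins 54 mm behind the grasp point. The pads swing forward as they close: fully open they stand 13 mm farther back than shut.
Start: joints at [-1.157, 0.264, 1.604, -0, 1.274, -0.037], TCP at [0.294, -0.608, 0.199] pointing down, gripper open.
Joint ranges: [-2.63, 2.63], [-0.94, 2.18], [0.31, 2.57], [-1.31, 4.45], [0, 2.66], [-2.55, 2.55]. Speed limits (rad/s): [2.57, 2.57, 3.14, 3.14, 3.14, 3.14].

## Interface

Orientations are given as a rotation vector (axis times angle).
In Python, from workcell import bot gives the robot as it stands.
- The arm moves only by the tool run_rows, called after ">>>" as name(argument=value, ...) on one line, values as JSON. Schema: {"type":"object","properties":{"plan":{"type":"string"},"aperture":{"type":"number"},"force":{"type":"number"},"only":{"type":"string"},"quiet":{"type":"boolean"},"lines":{"type":"string"}},"required":["plan"],"additionalProperties":false}. plan is a string of 1 to 5 rows, parted by a bar, with the numbers parted by spaces; each row has 4 numbers: dx, dy, dz in m, then a turn about the tool's z in rad; each row shifts and turns the commanded pose from where the row before left it, along the tool's axes as they then stand; what a row does not reach is not made up. A row lasts 1/8 s, in which the tool goes at most 0.0625 m and 0.188 rad, less where a joint would pass 70% of its speed; a pose out of reach is approached as far as the arm can. aperture is the opening from 0.0 (shut) to 1.0 (fully open), set as the call begins (left out keeps the last). The fingers move at their own pace and stop on an object; force is the grip in N (left out, the last holds). Time passes only in rows, so rows that do not move let the fingers close. The tool returns the time, the measured TCP pose, the force, the opening and the grip force at its end. only (a regular expression) keeps the lines of the reply that match it, lines (a string "A,B") keeps lines A to B, and quiet returns only ok. Input that does not fit is refused with a message, and nothing moves.
- bot.read_state(): the state, without advancing time (a new reading comes with each control period).
- bot.read_camera(name): name is "scene" or "top" or "wrist"; returns the picture (400x640x3 uint8, red, green, blue); there is no depth.
- bot.camera_info(name): a dict with "intrinsics" (3x3 intrinsics, pixels), "k1" (the pictures are not rectified: a ray, as slopes to the right and down, at radius r is drawn at 1 + k1 r^2 times it, then the intrinsics apply), "extrinsics" (4x4, takes a point from camera to world coordinates). Camera axes: x right, y down, z forward; pixel columns grow to the right and rows downward; lengths in m; the calibration is good to about 2 mm. A picture is of the moment at which its call begins: read the wrist's pose just before it. camera_info takes no time and is no camera call; for the wrist camera it gives the pose at the moment of the call.
- bot.finish_job(): hands the job in; it is judged then, once.
The state is a dict: "time": time; "q": joint angles; "joint_vel": joint speeds; "joint_torque": joint torques, N m; "tool_pos": TCP position; "tcp_rot": TCP orientation; "wrist_force": force on the tool from outside, world axes, zero at the start; "torque": the same for the moment, N m; "width": opening from 0.0 (shut) to 1.0 (fully open); "grip_force": force on a finger pad.
Only numpy, scipy, OpenCV 4.12 (cv2) and the standard library are available. Lean on these libraries where they do the work, as an engineer would, in place of code of your own. Each camera call takes 0.05 s, during which the arm holds its last target. There are 200 camera calls.

## Working session

There is one attempt and no reset: what is moved stays moved. The work goes in short steps, Python scripts to look and compute and a tool call to move; the robot and the scene stay as the last step left them, time stands still between calls to the robot, and variables do not carry over. Pictures are saved under pics/ and viewed, at most 10 in all, crops included, and the job is handed in when it is done.

```bash
ls; mkdir -p pics
```

Run:
```python
from workcell import bot
import cv2
print(bot.hold_point_z, bot.read_state())
a=bot.read_camera("scene");b=bot.read_camera("top")
cv2.imwrite("pics/scene.png",a[...,::-1]);cv2.imwrite("pics/top.png",b[...,::-1])
for n in("scene","top"):print(bot.camera_info(n))
```

```text
pics
workcell.py
0.0187 {'time': 0.0, 'q': array([-1.15687718e+00,  2.64738596e-01,  1.60538500e+00, -2.14280159e-05,
        1.27369589e+00, -3.68852739e-02]), 'joint_vel': array([ 0.0009272 ,  0.00028565, -0.00125739, -0.00015456,  0.00094501,
       -0.00146828]), 'joint_torque': array([-6.25721077e-04, -5.15110660e+01, -3.67324018e+01, -1.57577065e-04,
        1.27899661e-02, -4.28550464e-06]), 'tool_pos': array([ 0.29376568, -0.60682512,  0.19726598]), 'tcp_rot': array([-3.05999326e+00, -7.01662585e-01,  6.86639778e-04]), 'wrist_force': array([-0.52511494, -0.28473922,  0.36361838]), 'torque': array([-0.02155274, -0.01059951,  0.05158386]), 'grip_force': 0.0, 'width': 1.0012877295987388}
{'intrinsics': array([[400.683059  ,   0.        , 318.54774004],
       [  0.        , 400.683059  , 200.6624024 ],
       [  0.        ,   0.        ,   1.        ]]), 'k1': -0.031890629476913915, 'extrinsics': array([[-0.86038836, -0.29593617,  0.41491403,  0.20416532],
       [-0.5095065 ,  0.48091879, -0.71352662,  0.51594555],
       [ 0.01161838, -0.82531139, -0.56455834,  0.61964057],
       [ 0.        ,  0.        ,  0.        ,  1.        ]])}
{'intrinsics': array([[414.09626585,   0.        , 322.79382462],
       [  0.        , 414.09626585, 197.00080307],
       [  0.        ,   0.        ,   1.        ]]), 'k1': -0.0065577541300805165, 'extrinsics': array([[ 7.39627445e-03, -9.93991718e-01,  1.09205130e-01,
         4.94767243e-01],
       [-9.99972645e-01, -7.34440733e-03,  8.77175506e-04,
        -1.51326117e-01],
       [-6.98582301e-05, -1.09208631e-01, -9.94018848e-01,
         1.02071108e+00],
       [ 0.00000000e+00,  0.00000000e+00,  0.00000000e+00,
         1.00000000e+00]])}
```

View pics/scene.png

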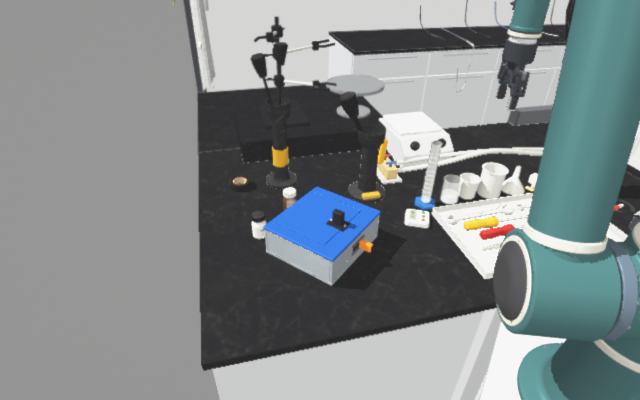

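View pics/top.png

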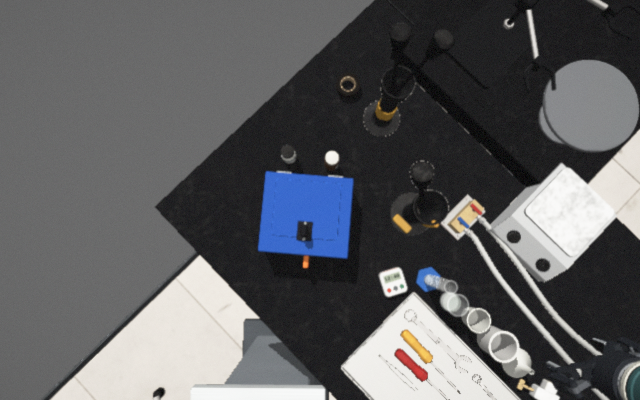

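The top view shows the blue lid spanning about (260-354, 171-258). The black handle is near (304,231), the orange tab at (306,262), the jars at (288,155) and (332,158), and the timer at (393,282). In the scene view the handle is at (339,218) and the tab at (366,246).

Create h.py:
```python
import numpy as np, cv2
from workcell import bot
def ray(n,px,info=None):
    i=info or bot.camera_info(n);K=i["intrinsics"];E=i["extrinsics"]
    p=cv2.undistortPoints(np.array([[px]],float),K,np.array([i["k1"],0,0,0,0.]))[0,0]
    return E[:3,3],E[:3,:3]@np.array([p[0],p[1],1.])
def plane(n,px,z):
    o,d=ray(n,px);return o+d*(z-o[2])/d[2]
def tri(r1,r2):
    (a,u),(b,v)=r1,r2
    s=np.linalg.lstsq(np.c_[u,-v],b-a,rcond=None)[0];p,q=a+u*s[0],b+v*s[1]
    return (p+q)/2,np.linalg.norm(p-q)
def mask(im,lo,hi):
    return cv2.inRange(cv2.cvtColor(im,cv2.COLOR_RGB2HSV),lo,hi)
def biggest(m):
    return max(cv2.findContours(m,cv2.RETR_EXTERNAL,cv2.CHAIN_APPROX_NONE)[0],key=cv2.contourArea)
def quad(c):
    c=cv2.convexHull(c);
    for e in np.linspace(.01,.1,30):
        a=cv2.approxPolyDP(c,e*cv2.arcLength(c,True),True)
        if len(a)==4:return a[:,0].astype(float)
```

Run:
```python
from h import *
np.set_printoptions(precision=4,suppress=True)
P={}
for n,win in(("top",(285,245,325,280)),("scene",(350,235,385,260))):
    im=cv2.cvtColor(cv2.imread(f"pics/{n}.png"),cv2.COLOR_BGR2RGB)
    q=quad(biggest(mask(im,(100,120,60),(125,255,255))))
    W=np.array([plane(n,p,.079) for p in q]);print(n,q.tolist(),W)
    print([np.linalg.norm(W[i]-W[i-1]) for i in range(4)],W.mean(0))
    x0,y0,x1,y1=win
    m=np.zeros(im.shape[:2],np.uint8);m[y0:y1,x0:x1]=mask(im,(5,150,80),(20,255,255))[y0:y1,x0:x1]
    c=biggest(m);print("tab",cv2.boundingRect(c),cv2.minAreaRect(c));P[n]=(W,q,np.array(cv2.minAreaRect(c)[0]))
    # handle
    x0,y0,x1,y1=(294,212,318,246) if n=="top" else (325,200,352,235)
    m=np.zeros(im.shape[:2],np.uint8);m[y0:y1,x0:x1]=(im[y0:y1,x0:x1].max(2)<70)*255
    c=biggest(m);print("handle",c[:,0].min(0),c[:,0].max(0))
    cv2.imwrite(f"/tmp/{n}.png",cv2.resize(cv2.cvtColor(im,cv2.COLOR_RGB2BGR)[y0-30:y1+50,x0-30:x1+60],None,fx=4,fy=4,interpolation=0))
a,b=P["top"],P["scene"]
for i in range(4):
    j=np.argmin(np.linalg.norm(b[0]-a[0][i],axis=1)); print("corner",tri(ray("top",a[1][i]),ray("scene",b[1][j])))
print("tab",tri(ray("top",a[2]),ray("scene",b[2])))
```

```bash
python3 -c "
import cv2,numpy as np
a=cv2.imread('/tmp/top.png');b=cv2.imread('/tmp/scene.png');h=max(a.shape[0],b.shape[0])
f=lambda i:np.pad(i,((0,h-i.shape[0]),(0,0),(0,0)))
o=np.hstack([f(a)[:,:400],f(b)[:,:400]]);cv2.imwrite('pics/crop.png',o[:600]);print(a.shape,b.shape)"
```

```text
top [[353.0, 178.0], [347.0, 258.0], [258.0, 251.0], [265.0, 171.0]] [[ 0.6427 -0.2196  0.079 ]
 [ 0.4605 -0.206   0.079 ]
 [ 0.4746 -0.0052  0.079 ]
 [ 0.6575 -0.0169  0.079 ]]
[np.float64(0.20327742305128224), np.float64(0.18274893180490406), np.float64(0.20129655152382578), np.float64(0.18329425135712232)] [ 0.5588 -0.1119  0.079 ]
tab (302, 256, 7, 13) ((305.0, 262.0), (12.0, 6.0), 90.0)
handle [297 222] [311 240]
scene [[316.0, 186.0], [380.0, 211.0], [332.0, 261.0], [264.0, 228.0]] [[ 0.6404 -0.2204  0.079 ]
 [ 0.4589 -0.2054  0.079 ]
 [ 0.4722 -0.0008  0.079 ]
 [ 0.6488 -0.015   0.079 ]]
[np.float64(0.20561626840521866), np.float64(0.18210079207941346), np.float64(0.204989320088226), np.float64(0.1771037372274987)] [ 0.5551 -0.1104  0.079 ]
tab (359, 240, 14, 13) ((365.04998779296875, 245.85000610351562), (13.281566619873047, 9.803060531616211), 18.434947967529297)
handle [328 210] [348 229]
corner (array([ 0.6416, -0.2202,  0.0789]), np.float64(0.002389098872971955))
corner (array([ 0.4599, -0.2063,  0.0781]), np.float64(0.0012020112359338669))
corner (array([ 0.4744, -0.0047,  0.075 ]), np.float64(0.0002827219268662221))
corner (array([ 0.6554, -0.018 ,  0.075 ]), np.float64(0.006436861738215934))
tab (array([ 0.4495, -0.1102,  0.0476]), np.float64(0.0001899966257504554))
(456, 456, 3) (460, 468, 3)
```

View pics/crop.png

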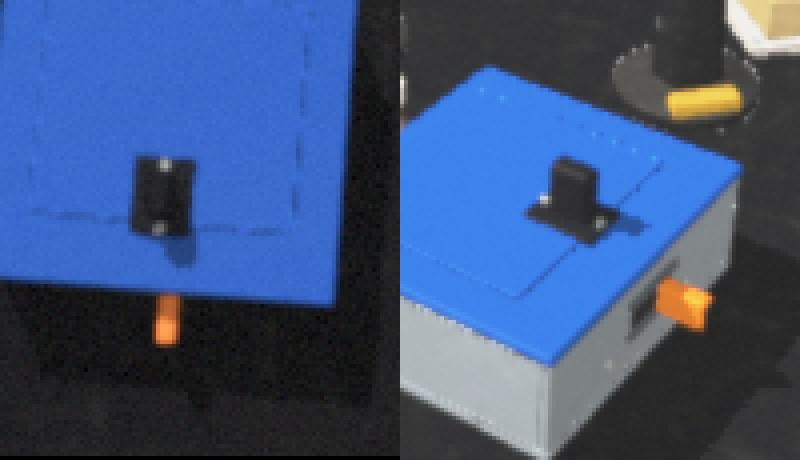

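Add to h.py:
```python
from scipy.spatial.transform import Rotation as Ro
YAW=-0.072; C=np.array([.5575,-.1115,0]); RC=Ro.from_euler('z',YAW)
def case(p): return C+RC.apply(p)
def delta(p,grasp=False):
    s=bot.read_state();R=Ro.from_rotvec(s["tcp_rot"]);z=R.as_matrix()[:,2]
    t=np.array(p)+(z*bot.hold_point_z if grasp else 0)
    x=R.as_matrix()[:,0]; dy=(np.arctan2(x[1],x[0])-YAW+np.pi/2)%np.pi-np.pi/2
    print("t",s["time"],"TCP",s["tool_pos"].round(4),"case",RC.inv().apply(s["tool_pos"]-C).round(4),"delta tool",R.inv().apply(t-s["tool_pos"]).round(4),"turn",round(dy,4),"z",z.round(3))
    print("F",s["wrist_force"].round(2),"case F",RC.inv().apply(s["wrist_force"]).round(2),"w",round(s["width"],3),"grip",round(s["grip_force"],1))
```

```text
(no output)
```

>>> run_rows(plan="0 0 -0.05 0.174 | 0 0 -0.05 0.174 | 0 0 -0.05 0.174 | 0 0 0 0", aperture=0.6, force=30)

```text
time: 0.6
tool_pos: [0.295, -0.6097, 0.355]
tcp_rot: [3.131, -0.112, 0.007]
wrist_force: [-0.8, -0.2, -0.2]
width: 0.597
grip_force: 0.0
```

Run:
```python
from h import *
print("blade top",tri(ray("top",(305,231)),ray("scene",(338.5,211))),"expect",case([-.038,0,.115]))
print(case([-.107,-.009,.046]))
delta(case([-.10,0,.33]))
```

```text
blade top (array([ 0.5193664 , -0.11224277,  0.11353862]), np.float64(0.00014798375495605372)) expect [ 0.51959845 -0.10876636  0.115     ]
[ 0.45012978 -0.11277934  0.046     ]
t 0.6 TCP [ 0.295  -0.6097  0.355 ] case [-0.226  -0.5158  0.355 ] delta tool [ 0.126 -0.516  0.021] turn 0.0002 z [ 0.004 -0.009 -1.   ]
F [-0.77 -0.21 -0.16] case F [-0.75 -0.27 -0.16] w 0.597 grip 0.0
```

>>> run_rows(plan="0.015 -0.06 0 0 | 0.015 -0.06 0 0 | 0.015 -0.06 0 0 | 0.015 -0.06 0 0 | 0.015 -0.06 0 0")

```text
time: 1.23
tool_pos: [0.39, -0.3113, 0.3467]
tcp_rot: [-3.138, 0.111, 0.003]
wrist_force: [1.0, -0.2, 0.2]
width: 0.598
grip_force: 0.0
```

>>> run_rows(plan="0.015 -0.06 0.01 0 | 0.015 -0.06 0.01 0 | 0.015 -0.06 0 0 | 0.005 -0.036 0 0 | 0 0 0 0")

```text
time: 1.85
tool_pos: [0.455, -0.0995, 0.3269]
tcp_rot: [-3.139, 0.103, 0.004]
wrist_force: [-0.2, -0.7, -0.9]
width: 0.597
grip_force: 0.0
```

Run:
```python
from h import *
im=bot.read_camera("wrist");cv2.imwrite("pics/w1.png",im[...,::-1]);delta(case([-.038,0,.102]),True)
i=bot.camera_info("wrist");np.save("/tmp/w1.npy",i);print(i)
for p in ([-.038,0,.115],[-.107,-.009,.046]):
    E=i["extrinsics"];print(cv2.projectPoints(case(p)[None],cv2.Rodrigues(E[:3,:3].T)[0],-E[:3,:3].T@E[:3,3],i["intrinsics"],np.array([i["k1"],0,0,0]))[0])
```

```text
t 1.9 TCP [ 0.4548 -0.101   0.3271] case [-0.1032  0.0031  0.3271] delta tool [0.0657 0.0034 0.2436] turn 0.0044 z [-0.002  0.    -1.   ]
F [-0.86 -0.1  -0.75] case F [-0.85 -0.16 -0.75] w 0.599 grip 0.0
{'intrinsics': array([[307.8396446 ,   0.        , 317.80774367],
       [  0.        , 307.8396446 , 200.3494164 ],
       [  0.        ,   0.        ,   1.        ]]), 'k1': -0.05790381086374885, 'extrinsics': array([[-6.80566413e-02, -9.61626227e-01, -2.65788060e-01,
         5.22239857e-01],
       [-9.97681107e-01,  6.53733136e-02,  1.89404006e-02,
        -1.04844826e-01],
       [-8.38139728e-04,  2.66460746e-01, -9.63845407e-01,
         5.01969407e-01],
       [ 0.00000000e+00,  0.00000000e+00,  0.00000000e+00,
         1.00000000e+00]])}
[[[321.43145526 117.62106214]]]
[[[326.66703143 165.01267287]]]
```

View pics/w1.png

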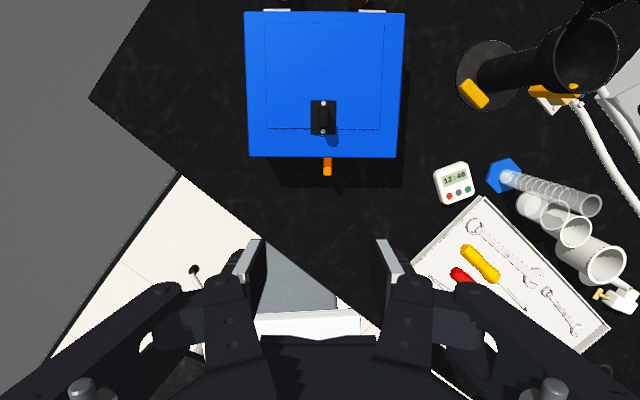

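The wrist view shows the handle plate at about (323,117) with screws at (323,102) and (323,131), and the tab at (327,167). I'll refine the positions from it.

Run:
```python
from h import *
np.set_printoptions(precision=4,suppress=True)
i=np.load("/tmp/w1.npy",allow_pickle=True).item()
im=cv2.cvtColor(cv2.imread("pics/w1.png"),cv2.COLOR_BGR2RGB)
pl=lambda px,z:(lambda o,d:o+d*(z-o[2])/d[2])(*ray("wrist",px,i))
q=quad(biggest(mask(im,(100,120,60),(125,255,255))));W=np.array([pl(p,.079) for p in q])
print(q.tolist(),W,W.mean(0),[np.linalg.norm(W[k]-W[k-1]) for k in range(4)])
for k in range(4):
    d=W[k]-W[k-1];print((np.degrees(np.arctan2(d[1],d[0]))+45)%90-45,end=' ')
m=np.zeros(im.shape[:2],np.uint8);m[90:145,300:345]=(im[90:145,300:345].max(2)<70)*255
c=biggest(m);print("plate",cv2.boundingRect(c),cv2.minAreaRect(c),pl(cv2.minAreaRect(c)[0],.081))
m=np.zeros(im.shape[:2],np.uint8);m[150:185,310:345]=mask(im,(5,150,80),(20,255,255))[150:185,310:345]
c=biggest(m);t=cv2.minAreaRect(c);print("tab",t,pl(t[0],.052), tri(ray("top",(305,262)),ray("wrist",t[0],i)))
```

```text
[[405.0, 14.0], [395.0, 157.0], [248.0, 154.0], [244.0, 11.0]] [[ 0.6394 -0.2217  0.079 ]
 [ 0.4602 -0.2069  0.079 ]
 [ 0.4781 -0.0053  0.079 ]
 [ 0.6562 -0.0214  0.079 ]] [ 0.5585 -0.1138  0.079 ] [np.float64(0.20106762197000191), np.float64(0.1797421249201712), np.float64(0.20238384346531016), np.float64(0.1789138242463335)]
-4.81789148777699 -4.736498674302226 -5.053224058236026 -5.157087009581062 plate (311, 101, 25, 34) ((323.0, 117.5), (33.0, 24.0), 90.0) [ 0.5194 -0.1112  0.081 ]
tab ((327.0, 166.5), (17.0, 8.0), 90.0) [ 0.4488 -0.113   0.052 ] (array([ 0.4507, -0.1119,  0.0663]), np.float64(0.001974252719706959))
```

```bash
sed -i 's/^YAW=.*/YAW=-0.078; C=np.array([.5575,-.1140,0]); RC=Ro.from_euler("z",YAW)/' h.py
```

Run:
```python
from h import *
delta(case([-.038,0,.104]),True)
```

```text
t 1.9 TCP [ 0.4548 -0.101   0.3271] case [-0.1034  0.005   0.3271] delta tool [0.0659 0.0057 0.2416] turn 0.0104 z [-0.002  0.    -1.   ]
F [-0.86 -0.1  -0.75] case F [-0.85 -0.17 -0.75] w 0.599 grip 0.0
```

>>> run_rows(plan="0.033 0.003 0.05 0.01 | 0.033 0.0027 0.05 0 | 0 0 0.05 0 | 0 0 0.04 0 | 0 0 0 0")

```text
time: 2.52
tool_pos: [0.5164, -0.1131, 0.1338]
tcp_rot: [-3.137, 0.13, 0.016]
wrist_force: [-0.2, 0.3, -0.3]
width: 0.599
grip_force: 0.0
```

Run:
```python
from h import *
im=bot.read_camera("wrist");cv2.imwrite("pics/w2.png",im[...,::-1]);np.save("/tmp/w2.npy",bot.camera_info("wrist"));delta(case([-.038,0,.104]),True)
```

```text
t 2.575 TCP [ 0.5189 -0.1135  0.1369] case [-0.0386 -0.0025  0.1369] delta tool [ 0.0007 -0.0025  0.0516] turn -0.0045 z [-0.005  0.001 -1.   ]
F [-0.01 -0.32  0.66] case F [ 0.01 -0.32  0.66] w 0.6 grip 0.0
```

View pics/w2.png

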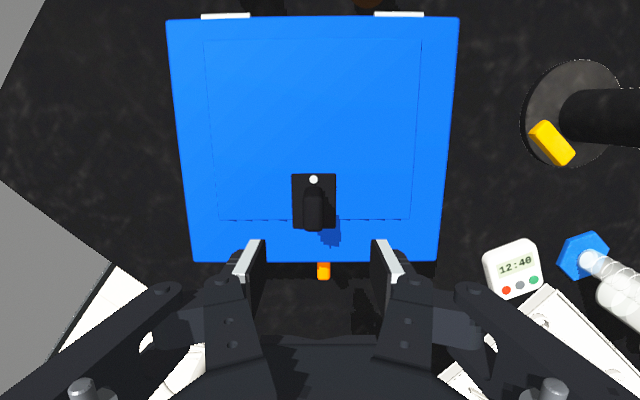

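The wrist view shows the blade at about (314,208), between the fingers with midline near 318. That matches the computed 2.5 mm offset to the left, so I'll descend and pinch.

>>> run_rows(plan="0.0007 -0.0025 0.025 -0.004 | 0 0 0.0265 0 | 0 0 0 0 | 0 0 0 0", aperture=0.6)

```text
time: 3.08
tool_pos: [0.5234, -0.1111, 0.0896]
tcp_rot: [3.138, -0.122, 0.006]
wrist_force: [0.8, 0.1, 0.7]
width: 0.598
grip_force: 0.0
```

>>> run_rows(plan="0 0 0 0 | 0 0 0 0 | 0 0 0 0 | 0 0 0 0 | 0 0 0 0", aperture=0, force=40)

```text
time: 3.7
tool_pos: [0.5216, -0.1102, 0.087]
tcp_rot: [-3.139, 0.121, 0.0]
wrist_force: [-0.0, 0.7, -0.3]
width: -0.004
grip_force: 0.0
```

```bash
python3 -c "
from h import *
delta(case([-.038,0,.104]),True)"
```

```text
t 3.7 TCP [ 0.5216 -0.1102  0.087 ] case [-0.0361  0.0009  0.087 ] delta tool [-0.0019  0.0009  0.0017] turn 0.0009 z [-0.  0. -1.]
F [-0.03  0.69 -0.26] case F [-0.08  0.69 -0.26] w -0.004 grip 0.0
```

Run:
```python
from h import *
im=bot.read_camera("wrist");s=bot.read_camera("scene")
o=np.vstack([im[120:320,160:480],cv2.resize(s[150:290,240:420],(320,249),interpolation=cv2.INTER_CUBIC)]);cv2.imwrite("pics/w3.png",o[...,::-1]);s=bot.read_state();print(s["width"],s["grip_force"])
```

```text
0.0006831094816101441 0.0
```

View pics/w3.png

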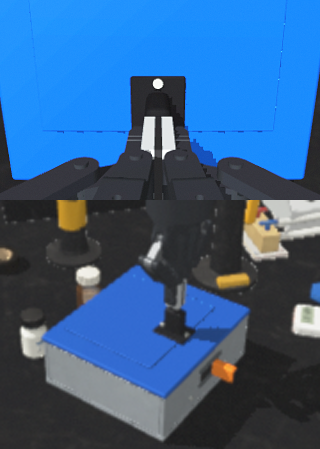

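The wrist crop shows the pads shut at (158,135) just in front of or above the blade, which is visible at (158,103), so they didn't enclose it. I'll check the geometry numerically.

Run:
```python
from h import *
np.set_printoptions(precision=4,suppress=True)
i=bot.camera_info("wrist");E=i["extrinsics"];s=bot.read_state()
pr=lambda p:cv2.projectPoints(np.array(p,float)[None],cv2.Rodrigues(E[:3,:3].T)[0],-E[:3,:3].T@E[:3,3],i["intrinsics"],np.array([i["k1"],0,0,0]))[0].ravel()
print("q",s["q"],s["tool_pos"],E[:3,3])
t=s["tool_pos"]
for z in(0,.01,.0187,.03,.04): print("tool+",z,pr(t+[0,0,z]),pr(t+[.011,0,z]))
for x in(-.051,-.038,-.025):print(x,"lid",pr(case([x,0,.081])),"top",pr(case([x,0,.115])))
i2=np.load("/tmp/w1.npy",allow_pickle=True).item();i3=np.load("/tmp/w2.npy",allow_pickle=True).item()
print("screw",tri(ray("w",(323,103),i2),ray("w",(313.5,180),i3)))
print("plate front edge pts",tri(ray("w",(323,135),i2),ray("w",(314,230),i3)))
print("screw w3",tri(ray("w",(323,103),i2),ray("w",(318,204),i)))
```

```text
q [-0.255   0.0954  2.019   0.      1.0274  1.3929] [ 0.5216 -0.1103  0.087 ] [ 0.5886 -0.1147  0.262 ]
tool+ 0 [319.246  230.8118] [317.8386 213.575 ]
tool+ 0.01 [319.3094 237.0633] [317.8254 218.985 ]
tool+ 0.0187 [319.3704 243.0794] [317.8127 224.2024]
tool+ 0.03 [319.459  251.8395] [317.7941 231.8197]
tool+ 0.04 [319.5481 260.6535] [317.7753 239.5088]
-0.051 lid [320.6448 249.2942] top [321.1532 275.8631]
-0.038 lid [320.705  230.2072] top [321.2395 253.5463]
-0.025 lid [320.7661 210.3853] top [321.3276 230.145 ]
screw (array([ 0.5381, -0.1116,  0.0783]), np.float64(0.0016186117619723785))
plate front edge pts (array([ 0.4965, -0.1087,  0.077 ]), np.float64(0.002193767490899433))
screw w3 (array([ 0.5378, -0.1115,  0.085 ]), np.float64(0.0015640806413808994))
```

Run:
```python
from h import *
i=bot.camera_info("wrist")
print(bot.read_state()["tool_pos"],tri(ray("scene",(341,210)),ray("w",(318,238),i)))
s=bot.read_camera("scene");im=bot.read_camera("wrist")
o=np.hstack([cv2.resize(s[170:250,300:400],(500,400),interpolation=0),cv2.resize(im[190:290,280:355],(300,400),interpolation=0)]);cv2.imwrite("pics/w4.png",o[...,::-1])
```

```text
[ 0.52159004 -0.11025106  0.08702702] (array([ 0.52129924, -0.11391635,  0.11191815]), np.float64(0.01354138955298813))
```

View pics/w4.png

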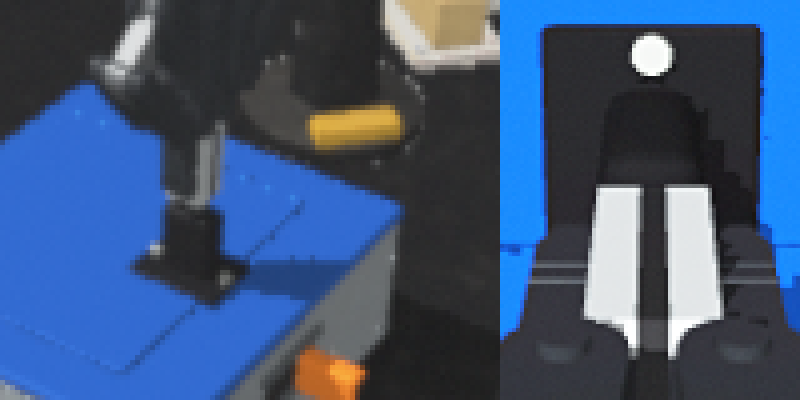

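The fingertips closed just above the blade: the scene view puts the tip at (338,211), level with the blade top. The open-finger view gives the same result, with 105 px for a 51 mm gap, or 0.15 m depth. The real tips are therefore about 30 mm above the reported TCP. I'll reopen, go about 22 mm lower and watch the force.

>>> run_rows(plan="0 0 -0.004 0 | 0 0 0 0 | 0 0 0 0 | -0.002 0 0 0", aperture=0.6, force=40)

```text
time: 4.4
tool_pos: [0.5197, -0.1102, 0.0911]
tcp_rot: [3.139, -0.121, 0.0]
wrist_force: [-0.2, 0.2, 0.2]
width: 0.6
grip_force: 0.0
```

>>> run_rows(plan="0 0 0.012 0 | 0 0 0.008 0 | 0 0 0.006 0 | 0 0 0 0")

```text
time: 4.9
tool_pos: [0.5189, -0.11, 0.0641]
tcp_rot: [-3.139, 0.121, 0.003]
wrist_force: [-0.6, -0.2, 0.5]
width: 0.599
grip_force: 0.0
```

>>> run_rows(plan="0 0 0 0 | 0 0 0 0 | 0 0 0 0 | 0 0 0 0 | 0 0 0 0", aperture=0, force=40)

```text
time: 5.52
tool_pos: [0.5201, -0.11, 0.0657]
tcp_rot: [-3.139, 0.121, -0.001]
wrist_force: [-0.5, 1.7, 4.0]
width: 0.15
grip_force: 41.5
```

Run:
```python
from h import *
delta(case([-.038,0,.104]),True)
```

```text
t 5.525 TCP [ 0.5201 -0.11    0.0657] case [-0.0376  0.0011  0.0657] delta tool [-0.0003  0.001  -0.0196] turn 0.0008 z [ 0.001  0.    -1.   ]
F [-0.54  1.72  4.  ] case F [-0.68  1.67  4.  ] w 0.15 grip 41.5
```

Gripped: opening 0.15, about 13 mm of blade. Now the gentle tug in small steps.

>>> run_rows(plan="0 0 -0.002 0 | 0 0 0 0")

```text
time: 5.78
tool_pos: [0.5203, -0.11, 0.0666]
tcp_rot: [-3.139, 0.121, -0.002]
wrist_force: [5.0, 2.9, -4.5]
width: 0.156
grip_force: 40.4
```

>>> run_rows(plan="0 0 -0.002 0 | 0 0 0 0")

```text
time: 6.02
tool_pos: [0.5209, -0.11, 0.0686]
tcp_rot: [-3.139, 0.121, -0.004]
wrist_force: [7.2, 1.7, -5.8]
width: 0.149
grip_force: 40.2
```

>>> run_rows(plan="0 0 -0.002 0 | 0 0 0 0")

```text
time: 6.28
tool_pos: [0.5215, -0.1101, 0.0708]
tcp_rot: [-3.139, 0.122, -0.006]
wrist_force: [8.8, 2.8, -7.6]
width: 0.155
grip_force: 40.0
```

>>> run_rows(plan="0 0 -0.001 0 | 0 0 0 0")

```text
time: 6.52
tool_pos: [0.5218, -0.1101, 0.0718]
tcp_rot: [-3.139, 0.122, -0.007]
wrist_force: [9.3, 1.9, -7.2]
width: 0.157
grip_force: 39.9
```

>>> run_rows(plan="0.002 0 -0.002 0 | 0 0 0 0")

```text
time: 6.78
tool_pos: [0.5223, -0.1102, 0.0733]
tcp_rot: [-3.139, 0.121, -0.001]
wrist_force: [5.0, 1.5, -6.8]
width: 0.152
grip_force: 40.0
```

>>> run_rows(plan="0.001 0 -0.003 0 | 0 0 0 0")

```text
time: 7.02
tool_pos: [0.5233, -0.1102, 0.0763]
tcp_rot: [-3.139, 0.121, -0.002]
wrist_force: [7.2, 1.2, -6.6]
width: 0.153
grip_force: 39.8
```

Ten millimetres up with a steady pull of about 7 N, so the lid appears free. I'll follow the arc to about 0.3 rad and check by camera.

>>> run_rows(plan="0.0025 0 -0.007 0 | 0.003 0 -0.007 0 | 0.0035 0 -0.0065 0 | 0.0035 0 -0.006 0 | 0 0 0 0")

```text
time: 7.65
tool_pos: [0.5358, -0.1112, 0.1026]
tcp_rot: [-3.139, 0.121, -0.001]
wrist_force: [6.7, 0.7, -7.4]
width: 0.151
grip_force: 39.2
```

Run:
```python
from h import *
s=bot.read_camera("scene");im=bot.read_camera("wrist")
o=np.hstack([cv2.resize(s[150:290,240:420],(400,311)),cv2.resize(im,(400,250))[:].copy() if 0 else np.pad(cv2.resize(im,(400,250)),((0,61),(0,0),(0,0)))]);cv2.imwrite("pics/w5.png",o[...,::-1])
```

```text
(no output)
```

View pics/w5.png

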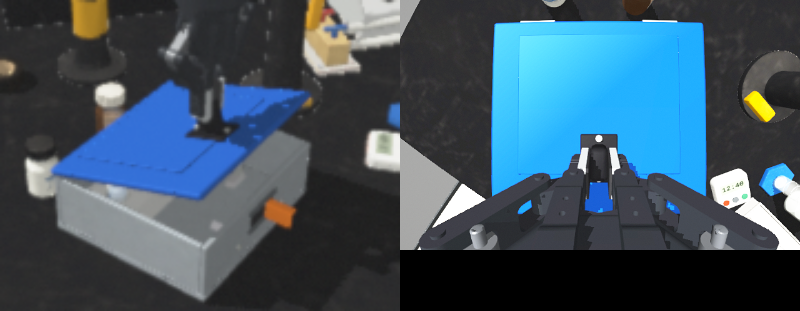

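The camera shows the lid clearly up: its front edge is raised around (200,190) in the left crop, with the open case below. It isn't caught, so I leave the tab alone and keep lifting.

>>> run_rows(plan="0.0037 0 -0.0056 0 | 0.004 0 -0.0055 0 | 0.0042 0 -0.0052 0 | 0.0043 0 -0.005 0 | 0 0 0 0")

```text
time: 8.38
tool_pos: [0.551, -0.1123, 0.1231]
tcp_rot: [-3.139, 0.121, 0.002]
wrist_force: [5.0, 1.4, -8.9]
width: 0.151
grip_force: 39.1
```

>>> run_rows(plan="0.0047 0 -0.0047 0 | 0.005 0 -0.0045 0 | 0.0052 0 -0.0043 0 | 0.0053 0 -0.0042 0 | 0 0 0 0")

```text
time: 9.0
tool_pos: [0.5721, -0.1139, 0.1425]
tcp_rot: [-3.139, 0.121, -0.001]
wrist_force: [5.2, 2.0, -11.8]
width: 0.15
grip_force: 39.3
```

>>> run_rows(plan="0.0055 0 -0.0038 0 | 0.0057 0 -0.0035 0 | 0.0059 0 -0.0032 0 | 0.006 0 -0.0029 0 | 0 0 0 0")

```text
time: 9.62
tool_pos: [0.595, -0.1158, 0.1565]
tcp_rot: [-3.139, 0.121, -0.001]
wrist_force: [1.6, 3.7, -9.6]
width: 0.152
grip_force: 39.5
```

>>> run_rows(plan="0.0041 0 -0.0018 0 | 0.0042 0 -0.0016 0 | 0.0042 0 -0.0014 0 | 0 0 0 0 | 0 0 0 0")

```text
time: 10.25
tool_pos: [0.6074, -0.1167, 0.1614]
tcp_rot: [-3.139, 0.121, -0.001]
wrist_force: [0.5, 6.5, -6.8]
width: 0.146
grip_force: 39.3
```

Run:
```python
from h import *
delta(case([0,0,.2]))
s=bot.read_camera("scene");im=bot.read_camera("wrist")
o=np.hstack([cv2.resize(s[110:290,230:410],(400,400)),np.pad(cv2.resize(im,(400,250)),((0,150),(0,0),(0,0)))]);cv2.imwrite("pics/w6.png",o[...,::-1])
```

```text
t 10.25 TCP [ 0.6074 -0.1167  0.1614] case [0.0499 0.0012 0.1614] delta tool [-0.0499  0.0012 -0.0386] turn 0.0009 z [ 0.001  0.    -1.   ]
F [ 0.45  6.47 -6.79] case F [-0.05  6.49 -6.79] w 0.146 grip 39.3
```

View pics/w6.png

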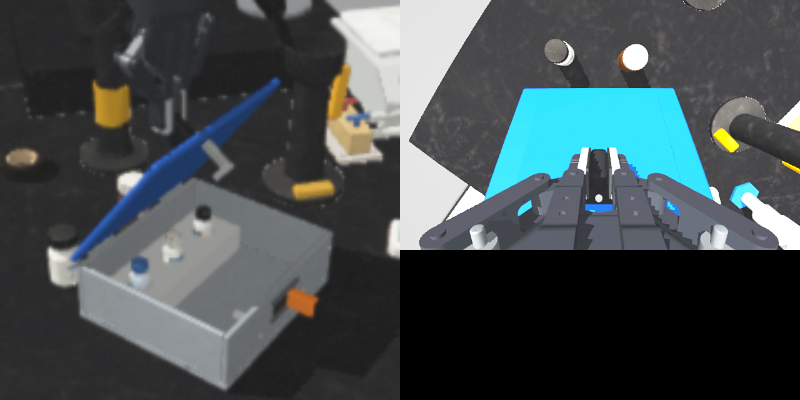

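The lid stands wide open. Its front-right corner is at scene pixel (354.6,146), and the tab hasn't moved. I'll check the angle by intersecting that corner's ray with the case's right side plane.

Run:
```python
from h import *
o,d=ray("scene",(354.6,146));o=RC.inv().apply(o-C);d=RC.inv().apply(d)
p=o+d*(-.102-o[1])/d[1]; v=p-[.092,0,.071];print(p,np.hypot(v[0],v[2]),np.arctan2(v[2],-v[0]))
g=np.array([.0499-.092,.1614+.0383-.071]);print(np.hypot(*g),np.arctan2(g[1],-g[0])-.249)
```

```text
[-0.0107533 -0.102      0.2203293] 0.18126632441992221 0.9681025084710303
0.13541085628560212 1.0056505712514334
```

>>> run_rows(plan="0 0 0 0 | 0 0 0 0 | 0 0 0 0 | 0 0 0 0 | 0 0 0 0", aperture=0, force=60)

```text
time: 10.98
tool_pos: [0.6074, -0.1167, 0.1615]
tcp_rot: [-3.139, 0.121, -0.001]
wrist_force: [0.9, 5.1, -6.5]
width: 0.139
grip_force: 61.6
```

The camera gives about 0.97 rad (radius 181 mm against 184 mm expected) and the arm path gives 1.0 rad. The lid is steady and firmly held, so I'm handing in.

```bash
python3 -c "
from workcell import bot
print(bot.finish_job())"
```

```text
the job is handed in; nothing more can be done
None
```

The tug showed the lid was not caught, so I left the orange tab alone, lifted the lid to about 0.97–1.0 rad (about 55–57°), and handed in at about 11 s still holding it still in a firm grip; no verdict came back.

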